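# Put the washed citrus juicer back together

### The arm

A 6-joint arm with a two-finger parallel gripper is mounted at the origin on a cart in front of the work surface, level with it; the furniture and walls round the work are solid. World frame = base frame: x ahead of the robot, y to its left, z up, the work surface at z = 0. Lengths are in m, angles in rad, forces in N, time in s.
With the tool pointing down it reaches from about 0.3 to 0.825 m from the base axis. Payload 5.4 kg.
Tool frame: the origin (TCP) lies midway between the tips of the shut fingers; the grasp point (between the pads) lies 19 mm behind it (grip_depth is the distance from the TCP to the grasp point, in m); z points along the fingers, y is the line along which they close (so a half turn about z gives the same grasp; the last joint's range is limited). The gripper opens to 92 mm and grips with 3 to 60 N. Pads are 20 mm wide; open, the fingers measure 128 mm over their backs; the gripper's body (75 mm by 189 mm) begins 69 mm behind the grasp point.
Start: joints at [-1.466, 0.158, 1.597, -0, 1.386, -0.21], TCP at [0.178, -0.547, 0.215] pointing down, gripper open.
Joint ranges: [-2.91, 2.91], [-0.94, 2.29], [0.18, 2.7], [-1.29, 4.43], [0.17, 2.64], [-3, 3]. Speed limits (rad/s): [2.57, 2.57, 3.14, 3.14, 3.14, 3.14].

### API

Orientations are given as [roll, pitch, yaw] about the fixed x, y, z axes, in that order (R = Rz(yaw) Ry(pitch) Rx(roll)).
In Python, from rig import read_state, read_camera, get_calibration, sign_off, masks_of, spot_point, grip_depth gives the robot as it stands.
- The arm moves only by the shell command python3 -m crank 'ROWS' [OPENING] [FORCE]. ROWS is JSON, a list of rows, each an object with "linear": the shift along the tool's x, y, z normalised to -1 to 1, where 1 is 50 mm, a list of three; "delta_rot": the turn, a rotation vector about the tool's x, y, z normalised to -1 to 1, where 1 is 180 degrees, a list of three. A call has 1 to 20 rows; each row shifts and turns the commanded pose from where the row before left it, along the tool's axes as they then stand; what a row does not reach is not made up. A row lasts 1/10 s, in which the tool goes at most 50 mm and 8.59 degrees, less where a joint would pass 70% of its speed; a pose out of reach is approached as far as the arm can. A call with a number of a shift or a turn outside -1 to 1 is refused whole. A call with a gripper value outside its range is refused whole. OPENING is the opening, from 0 (shut) to 1 (fully open), set as the call begins (- or left out, the last holds). The fingers move at their own pace and stop on an object; FORCE is the grip in N (left out, the last holds). Time passes only in rows, so rows that do not move let the fingers close. It gives the time, the measured TCP pose, the force, the opening and the grip force at its end, in the units of the state.
- read_state(): the state, without advancing time (a new reading comes with each control period).
- read_camera(name): name is "scene" or "top" or "wrist"; returns (picture, depth): 480x640x3 uint8, red, green, blue; 480x640 float32, m along the optical axis (not along the pixel's ray), 0 where there is no reading.
- get_calibration(name): a dict with "camera_matrix" (3x3 intrinsics, pixels), "dist" ([k1, k2, p1, p2, k3] as OpenCV has them; the pictures are not rectified), "position" and "rotation" of the camera in the world; the wrist camera has in their place "tool_from_camera" (4x4, takes a point from camera to tool coordinates, whose origin is the TCP and whose axes are the flange's). Camera axes: x right, y down, z forward; pixel columns grow to the right and rows downward; lengths in m; the calibration is good to about 2 mm. A picture is of the moment at which its call begins: read the wrist's pose just before it. get_calibration takes no time and is no camera call.
- sign_off(): hands the job in; it is judged then, once.
Trained networks look in the newest picture that a camera, given by its name, has taken for a name from the list of things; names that differ only in an ending like _2 or _b are one class to them, and where a whole thing is asked for, a point or a joint stands for the part that bears it (a point fixed in the world has none). Each returns a list of dicts, best first, with "conf" (0 to 1); they miss things now and then, are a little off and sometimes report something else, mostly with a low value. They report only what shows in the picture. A call takes as long as a camera call.
- masks_of(camera, target): "region" (480x640 bool, what is visible of it).
- spot_point(camera, target): "position" ([x, y, z] in m, in the coordinates of the camera as it stood for that picture, good to about 4 mm: a listed point, or the origin of a listed thing).
The state is a dict: "t": time; "joint_pos": joint angles; "joint_vel": joint speeds; "joint_efforts": joint torques, N m; "ee_pos": TCP position; "ee_rot": TCP orientation; "ft_force": force on the tool from outside, world axes, zero at the start; "moment": the same for the moment, N m; "finger_gap": finger opening in m; "grip_force": force on a finger pad.
Only numpy, scipy, OpenCV 4.12 (cv2) and the standard library are available. Lean on these libraries where they do the work, as an engineer would, in place of code of your own. Each camera call takes 0.05 s, during which the arm holds its last target. There are 200 camera calls.

### The job

The citrus juicer has been washed; put it back together. Thread the slotted strainer dish down over the drive spindle until it sits fully home in the bowl, with its finger tab lying in the pouring spout so that it cannot turn, then thread the ribbed reamer cone over the same spindle until it too is fully home. Lower the parts into place rather than dropping them, and leave the small cup standing under the spout.

Things in the scene. Friction and masses are not known exactly. Their poses are not given: they have to be found in the camera images.
- juicer: Citrus juicer base, fixed: round steel body 126 mm wide under an open grey bowl 152 mm wide, rim 132 mm above the worktop. Origin on its axis at worktop level, z up, spout along its own -x. In the bowl a level ledge 120 mm up (radius 60 to 73 mm) carries the strainer's flange; above it the rim's inner radius is 73 mm. Bowl floor 95 mm up.
- notch (a point): Point in the spout where it breaks through the bowl's rim: 82 mm from the juicer's axis along its -x, 120 mm above the worktop; the strainer's tab belongs here. The spout is an open trough, 30 mm wide inside, reaching 107 mm from the axis.
- spindle_tip (a point): Tip of the steel drive spindle on the juicer's axis, 168 mm above the worktop. The spindle: round shaft 24 mm across up to a flat shoulder 147 mm up (it carries the cone), then a hexagon 10 mm across flats to 156 mm, then a tapered nose.
- strainer: Loose grey slotted dish, 0.12 kg, right way up on the worktop. Origin: centre of underside; z up. Floor 109 mm wide, 4 mm thick; wall to 15 mm; flange 135 mm wide, its underside 12 mm up. Home: origin 108 mm above the juicer's origin, axes parallel to the juicer's. With the tab not over the spout (7 mm play each side) it lands on the rim, up to 12 mm too high.
- hub_top (a point): Top centre of the strainer's hub, 36 mm above its underside: an upright tube, 40 mm outside, 32 mm bore right through, standing 32 mm above the dish's floor with 31 mm of free floor round it. The place to grip; the spindle comes up through it between the fingers, 24 mm past the hub's top when home.
- tab (a point): Point under the strainer's finger tab, 82 mm from the dish's axis along its own -x, 12 mm above its underside. The tab is 15 mm wide, 4 mm thick and reaches 91 mm from the axis.
- cone: Loose white ribbed reamer cone, 0.09 kg, 71 mm high, standing on its collar (72 mm wide, 5 mm high). Sides upright and 62 mm across from 6 to 27 mm up (grip here; fine ribs add under 1 mm a side), 57 mm at 41 mm, then rounding to a blunt nose. Any yaw will do. Origin: centre of underside, z up. Home: origin 114 mm above the juicer's origin, collar 2 mm over the strainer's floor.
- socket (a point): Mouth of the drive socket inside the cone, on its axis 33 mm above its underside: 18 mm bore, 24 mm deep; it slips over the spindle's hexagon and rests on the shoulder. Below it the cone is hollow, 56 mm across, and goes over the strainer's hub.
- juice_cup: Small cream stoneware cup, 47 mm across, 62 mm high, loose on the worktop under the spout's tip, about 104 mm from the juicer's axis. Origin: centre of the underside. It stays where it is.

How it is judged:
On the way, in this order (a step that is already met when the one before it is completed fails the run):
1. the strainer is fully home in the bowl, tab in the spout (z of strainer in the frame of juicer between 0.104 and 0.1115 m and horizontal distance between strainer and juicer below 0.008 m and angle between strainer's own z axis and vertical below 0.06 rad and horizontal distance between tab and notch below 0.014 m), for 0.2 s.
2. the cone is fully home on the spindle over it (all of step 1 and z of cone in the frame of juicer between 0.108 and 0.1175 m and horizontal distance between cone and juicer below 0.008 m and angle between cone's own z axis and vertical below 0.09 rad), for 0.2 s.
At the end, for the whole second after the job is handed in: Strainer on the ledge (within 3.5 mm of home height, 8 mm of the axis, 0.06 rad of level), tab within 14 mm of the notch point; cone over it on the shoulder (at most 3.5 mm high, within 8 mm of the axis, 0.09 rad of upright); both released and at rest (all of step 2 and linear speed of each of strainer, cone below 0.02 m/s and contact force between each of strainer, cone and the fingers below 0.05 N); the robot touches nothing.
It fails at once if the cup under the spout is tipped or pushed more than 25 mm away (distance of juice_cup from where it was at the start of the episode above 0.025 m or angle between juice_cup's own z axis and vertical above 0.4 rad).
It fails at once if the strainer or the cone is dropped into place (falling free over the juicer faster than 0.7 m/s, a fall of 25 mm) ((contact force between strainer and the fingers below 0.01 N and horizontal distance between strainer and juicer below 0.06 m and z of strainer in the frame of juicer above 0.103 m and linear speed of strainer above 0.7 m/s) or (contact force between cone and the fingers below 0.01 N and horizontal distance between cone and juicer below 0.06 m and z of cone in the frame of juicer above 0.109 m and linear speed of cone above 0.7 m/s)).
It also fails if it takes over 59 s, if anything falls off the work surface, if the arm or the gripper's body presses on something with over 40 N, if the wrist force passes 120 N, or if a joint passes its speed limit or range.

## Working session

There is one attempt and no reset: what is moved stays moved. The work goes in short steps, Python scripts to look and compute and a shell command to move; the robot and the scene stay as the last step left them, time stands still between calls to the robot, and variables do not carry over. Pictures are saved under pics/ and viewed, at most 12 in all, crops included, and the job is handed in when it is done.

```bash
mkdir -p pics; ls
cat > h.py <<'E'
import numpy as np, cv2
from scipy.spatial.transform import Rotation as R
from rig import *
def cam_T(n):
    c=get_calibration(n); T=np.eye(4)
    if n=='wrist':
        s=read_state(); T[:3,:3]=R.from_euler('xyz',s['ee_rot']).as_matrix(); T[:3,3]=s['ee_pos']
        return T@np.array(c['tool_from_camera'])
    r=np.array(c['rotation']); T[:3,:3]=r if r.shape==(3,3) else R.from_euler('xyz',r).as_matrix(); T[:3,3]=c['position']; return T
def shot(n,f=None):
    T=cam_T(n); p,d=read_camera(n)
    if f: cv2.imwrite('pics/'+f,p[:,:,::-1])
    return T,p,d
def spot(n,T,t):
    return [(np.round(T[:3,:3]@np.array(q['position'])+T[:3,3],4),round(q['conf'],2)) for q in spot_point(n,t)[:2]]
def cloud(n,T,d,mask):
    c=get_calibration(n); v,u=np.nonzero(mask&(d>0)); z=d[v,u]
    q=cv2.undistortPoints(np.stack([u,v],1).astype(float)[:,None],np.array(c['camera_matrix']),np.array(c['dist']))[:,0]
    return np.c_[q*z[:,None],z]@T[:3,:3].T+T[:3,3]
def circ(P):
    A=np.c_[2*P[:,:2],np.ones(len(P))]; s=np.linalg.lstsq(A,(P[:,:2]**2).sum(1),rcond=None)[0]
    return s[:2],np.sqrt(s[2]+s[0]**2+s[1]**2)
E
python3 - <<'E'
from h import *
print(read_state()); print(get_calibration('top')); 
for n in('top','scene'):
    T,p,d=shot(n,n+'0.png')
    for t in('juicer','notch','spindle_tip','strainer','hub_top','tab','cone','socket','juice_cup'): print(n,t,spot(n,T,t))
E
```

```text
pics
{'t': 0.0, 'joint_pos': array([-1.46609551e+00,  1.59041758e-01,  1.59825470e+00, -3.99741838e-05,
        1.38616919e+00, -2.10068461e-01]), 'joint_vel': array([-1.71118080e-03, -1.92744845e-03,  9.06009958e-05, -1.28718416e-04,
       -7.98303579e-04,  7.75450890e-04]), 'joint_efforts': array([ 8.69824307e-04, -3.85579956e+01, -3.22102761e+01,  7.00444914e-02,
        3.80376214e-02, -1.79831427e-04]), 'ee_pos': array([ 0.17793557, -0.54611071,  0.21361176]), 'ee_rot': array([-3.13975264e+00, -3.52151807e-04,  3.14776329e-01]), 'ft_force': array([-0.61269031, -0.09762139,  0.5714793 ]), 'moment': array([-0.01848801,  0.02560756,  0.00077862]), 'grip_force': 0.0, 'finger_gap': 0.09163349828047467}
{'camera_matrix': array([[577.01178747,   0.        , 315.20279705],
       [  0.        , 577.01178747, 227.27667121],
       [  0.        ,   0.        ,   1.        ]]), 'dist': array([-0.07227176,  0.        ,  0.        ,  0.        ,  0.        ]), 'position': array([ 0.43228011, -0.01415818,  1.27867326]), 'rotation': array([-3.08611201e+00,  6.04170123e-04, -1.54617719e+00])}

[... 248 characters left out ...]
 tab [(array([ 0.4791, -0.3085,  0.0135]), 0.82)]
top cone [(array([ 0.4593,  0.2167, -0.0035]), 0.8)]
top socket [(array([0.4595, 0.2202, 0.0378]), 0.64)]
top juice_cup [(array([0.505 , 0.0481, 0.0029]), 0.51)]
scene juicer [(array([0.6077, 0.0173, 0.0015]), 0.98)]
scene notch [(array([0.5266, 0.042 , 0.1228]), 0.79)]
scene spindle_tip [(array([0.5995, 0.0182, 0.1614]), 0.76)]
scene strainer []
scene hub_top []
scene tab []
scene cone [(array([ 4.635e-01,  2.157e-01, -2.000e-04]), 0.61), (array([ 4.999e-01,  5.380e-02, -1.000e-04]), 0.27)]
scene socket [(array([0.4588, 0.2248, 0.033 ]), 0.67)]
scene juice_cup [(array([0.4998, 0.0518, 0.    ]), 0.59), (array([0.5242, 0.0407, 0.1216]), 0.51)]
```

Run:
```python
from h import *
T,p,d=shot('top')
for t in('juicer','strainer','cone'):
    m=masks_of('top',t)
    for q in m[:1]:
        P=cloud('top',T,d,q['region']); print(t,q['conf'],len(P),np.percentile(P[:,2],[1,25,50,75,99]).round(4))
        if t=='juicer':
            S=P[P[:,2]>.15]; print('spindle',len(S),S.mean(0))
            c=np.array([.6035,.02]); r=np.hypot(*(P[:,:2]-c).T)
            for lo,hi in((.127,.14),):
                S=P[(P[:,2]>lo)&(P[:,2]<hi)&(r<.09)&(r>.06)]; print('rim',len(S),circ(S),S[:,2].mean())
            S=P[(r>.085)]; print('spout',len(S),S.mean(0), np.degrees(np.arctan2(*(S.mean(0)[:2]-c)[::-1])))
        if t=='strainer':
            c=np.array([.4657,-.2317]); r=np.hypot(*(P[:,:2]-c).T)
            S=P[(P[:,2]>.03)]; print('hub',len(S),S.mean(0),circ(S))
            S=P[(r<.075)&(r>.055)]; print('flange',len(S),circ(S),S[:,2].mean())
            S=P[r>.072];print('tab',len(S),S.mean(0),np.degrees(np.arctan2(*(S.mean(0)[:2]-c)[::-1])))
        if t=='cone':
            S=P[P[:,2]>.06]; print('nose',len(S),S.mean(0))
```

```text
juicer 0.77 4856 [0.0892 0.0951 0.0993 0.1197 0.1483]
spindle 32 [0.60107615 0.01932989 0.15821134]
rim 378 (array([0.60092356, 0.01925064]), np.float64(0.07449879362073022)) 0.13160914421594663
spout 243 [0.52714513 0.05162749 0.09212513] 157.49982929727094
strainer 0.96 2824 [-0.0038  0.003   0.0089  0.0148  0.0363]
hub 104 [ 0.465118   -0.23169878  0.03504485] (array([ 0.46516332, -0.23116306]), np.float64(0.017421821962780432))
flange 942 (array([ 0.4655762 , -0.23229369]), np.float64(0.061365647830826285)) 0.014442053317267903
tab 65 [ 0.48304395 -0.31584849 -0.00963573] -78.3537875110493
cone 0.82 812 [0.0004 0.0312 0.0508 0.0608 0.0736]
nose 215 [0.45861052 0.21825765 0.06636096]
```

View pics/top0.png

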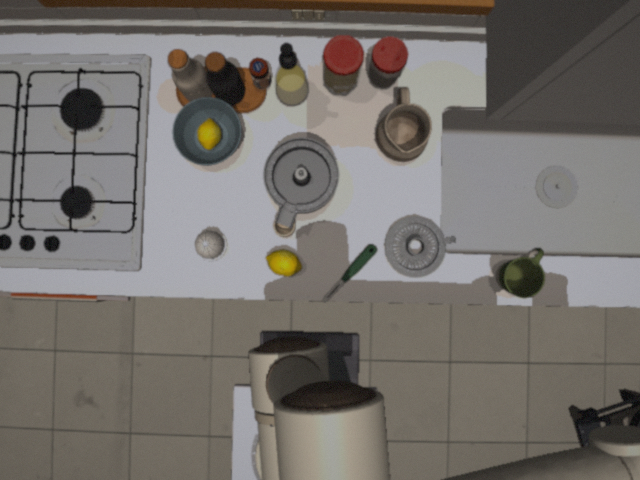

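View pics/scene0.png

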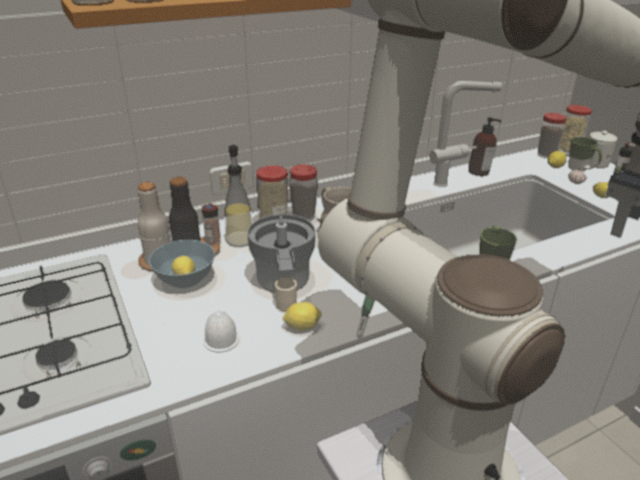

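The top view shows the juicer at pixel (302,175) with its spout pointing down-left to (286,218). The strainer is at (415,245) with its tab pointing right at (450,239), and the white cone is at (209,243). The networks and the depth agree. I'll hover over the strainer with the final grasp yaw, chosen so joint 6 can turn about -117° afterwards.

```bash
cat >> h.py <<'E'
def go(x,y,z,yaw):
    s=read_state(); Rm=R.from_euler('xyz',s['ee_rot']); G=R.from_euler('xyz',[np.pi,0,yaw])
    l=Rm.inv().apply(np.array([x,y,z])-s['ee_pos']); rv=(Rm.inv()*G).as_rotvec()
    print('t',round(s['t'],2),'pos',s['ee_pos'].round(4),'rpy',s['ee_rot'].round(3),'q1,q6',s['joint_pos'][[0,5]].round(2),'gap',round(s['finger_gap'],4))
    print('first shift (units of 50mm, tool axes)',(l/.05).round(3),'then turn (units of pi)',(rv/np.pi).round(4))
E
python3 -c "
from h import *
go(.465,-.232,.25,2.37)
print(get_calibration('wrist')['tool_from_camera'])"
```

```text
t 1.2 pos [ 0.178  -0.5467  0.2146] rpy [-3.142 -0.     0.315] q1,q6 [-1.47 -0.21] gap 0.0919
first shift (units of 50mm, tool axes) [ 7.407 -4.208 -0.708] then turn (units of pi) [-0.     -0.     -0.6542]
[[ 1.21779429e-04 -9.71599741e-01 -2.36630364e-01  6.44468873e-02]
 [ 9.99999852e-01 -7.36040885e-06  5.44861529e-04 -4.12864904e-04]
 [-5.31129016e-04 -2.36630396e-01  9.71599595e-01 -1.70091762e-01]
 [ 0.00000000e+00  0.00000000e+00  0.00000000e+00  1.00000000e+00]]
```

```bash
python3 -m crank '[{"linear":[0,0,-0.7],"delta_rot":[0,0,0]},{"linear":[0.53,-0.3,0],"delta_rot":[0,0,0]},{"linear":[0.53,-0.3,0],"delta_rot":[0,0,0]},{"linear":[0.53,-0.3,0],"delta_rot":[0,0,0]},{"linear":[0.53,-0.3,0],"delta_rot":[0,0,0]},{"linear":[0.53,-0.3,0],"delta_rot":[0,0,0]},{"linear":[0.53,-0.3,0],"delta_rot":[0,0,0]},{"linear":[0.53,-0.3,0],"delta_rot":[0,0,0]},{"linear":[0.53,-0.3,0],"delta_rot":[0,0,0]},{"linear":[0.53,-0.3,0],"delta_rot":[0,0,0]},{"linear":[0.53,-0.3,0],"delta_rot":[0,0,0]},{"linear":[0.53,-0.3,0],"delta_rot":[0,0,0]},{"linear":[0.53,-0.3,0],"delta_rot":[0,0,0]},{"linear":[0.53,-0.3,0],"delta_rot":[0,0,0]},{"linear":[0.53,-0.3,0],"delta_rot":[0,0,0]}]' 0.57 25
python3 -m crank '[{"linear":[0,0,0],"delta_rot":[0,0,-0.0467]},{"linear":[0,0,0],"delta_rot":[0,0,-0.0467]},{"linear":[0,0,0],"delta_rot":[0,0,-0.0467]},{"linear":[0,0,0],"delta_rot":[0,0,-0.0467]},{"linear":[0,0,0],"delta_rot":[0,0,-0.0467]},{"linear":[0,0,0],"delta_rot":[0,0,-0.0467]},{"linear":[0,0,0],"delta_rot":[0,0,-0.0467]},{"linear":[0,0,0],"delta_rot":[0,0,-0.0467]},{"linear":[0,0,0],"delta_rot":[0,0,-0.0467]},{"linear":[0,0,0],"delta_rot":[0,0,-0.0467]},{"linear":[0,0,0],"delta_rot":[0,0,-0.0467]},{"linear":[0,0,0],"delta_rot":[0,0,-0.0467]},{"linear":[0,0,0],"delta_rot":[0,0,-0.0467]},{"linear":[0,0,0],"delta_rot":[0,0,-0.0467]},{"linear":[0,0,0],"delta_rot":[0,0,0]},{"linear":[0,0,0],"delta_rot":[0,0,0]}]'
python3 - <<'E'
from h import *
T,p,d=shot('wrist','w1.png')
for t in('strainer','hub_top','tab'): print(t,spot('wrist',T,t))
m=masks_of('wrist','strainer')
for q in m[:1]:
    P=cloud('wrist',T,d,q['region']); 
    c=np.array([.4655,-.232]); r=np.hypot(*(P[:,:2]-c).T)
    S=P[(P[:,2]>.032)&(P[:,2]<.04)&(r<.03)]; print('hub',len(S),circ(S),S[:,2].mean())
    S=P[(P[:,2]>.012)&(P[:,2]<.02)&(r<.071)&(r>.05)]; print('flange',len(S),circ(S))
    S=P[(r>.074)&(P[:,2]>.01)&(P[:,2]<.02)]; print('tab',len(S),S.mean(0),np.degrees(np.arctan2(*(S.mean(0)[:2]-c)[::-1])))
go(.465,-.232,.25,2.37)
E
```

```text
t: 2.7
ee_pos: [0.4665, -0.2312, 0.2497]
ee_rot: [3.141, -0.0, 0.315]
ft_force: [1.1, -0.4, -0.8]
finger_gap: 0.0526
grip_force: 0.0
t: 4.3
ee_pos: [0.4658, -0.2322, 0.2496]
ee_rot: [3.142, 0.0, 2.365]
ft_force: [0.6, 0.1, -0.8]
finger_gap: 0.0527
grip_force: 0.0
strainer [(array([ 0.4629, -0.2315, -0.0017]), 0.73)]
hub_top [(array([ 0.4638, -0.2336,  0.0361]), 0.75)]
tab [(array([ 0.4804, -0.3103,  0.0116]), 0.75), (array([ 0.4652, -0.2334,  0.0347]), 0.27)]
t 4.55 pos [ 0.4658 -0.2322  0.2496] rpy [-3.142  0.     2.368] q1,q6 [-0.69 -1.49] gap 0.0523
first shift (units of 50mm, tool axes) [ 0.014 -0.008 -0.008] then turn (units of pi) [-0.      0.     -0.0007]
```

Run:
```python
from h import *
T,p,d=shot('wrist')
m=masks_of('wrist','strainer'); print([q['conf'] for q in m])
P=cloud('wrist',T,d,d>0)
c=np.array([.465,-.232]); r=np.hypot(*(P[:,:2]-c).T)
S=P[(P[:,2]>.032)&(P[:,2]<.04)&(r<.03)]; print('hub',len(S),circ(S),S.mean(0))
S=P[(P[:,2]>.012)&(P[:,2]<.02)&(r<.075)&(r>.05)]; print('flange',len(S),circ(S))
S=P[(r>.073)&(r<.1)&(P[:,2]>.01)&(P[:,2]<.02)]; print('tab',len(S),S.mean(0),np.degrees(np.arctan2(*(S.mean(0)[:2]-c)[::-1])))
```

```text
[0.92]
hub 383 (array([ 0.46369533, -0.2327974 ]), np.float64(0.01781987282230418)) [ 0.46387961 -0.23306845  0.03559661]
flange 4562 (array([ 0.46396082, -0.23337486]), np.float64(0.06037363457617765))
tab 446 [ 0.46544379 -0.21144964  0.01354682] 88.76288997953347
```

View pics/w1.png

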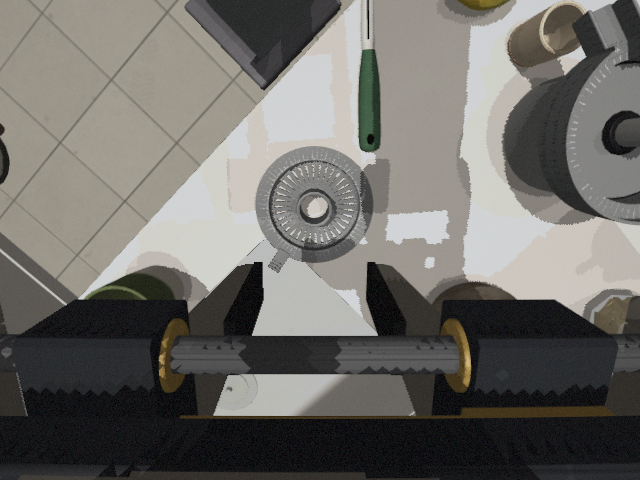

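The wrist view shows the strainer hub at (317,206), centred between the fingers, with the tab at (278,262). Next I descend with the tips to z≈0.012 and grip.

```bash
python3 -c "
from h import *
go(.4638,-.2330,.011,2.368)"
```

```text
t 4.65 pos [ 0.4658 -0.2322  0.2496] rpy [ 3.142 -0.     2.368] q1,q6 [-0.69 -1.49] gap 0.0525
first shift (units of 50mm, tool axes) [ 0.016 -0.039  4.772] then turn (units of pi) [ 0. -0.  0.]
```

```bash
python3 -m crank '[{"linear":[0.016,-0.039,0.4],"delta_rot":[0,0,0]},{"linear":[0,0,0.6],"delta_rot":[0,0,0]},{"linear":[0,0,0.6],"delta_rot":[0,0,0]},{"linear":[0,0,0.6],"delta_rot":[0,0,0]},{"linear":[0,0,0.6],"delta_rot":[0,0,0]},{"linear":[0,0,0.5],"delta_rot":[0,0,0]},{"linear":[0,0,0.4],"delta_rot":[0,0,0]},{"linear":[0,0,0.3],"delta_rot":[0,0,0]},{"linear":[0,0,0.3],"delta_rot":[0,0,0]},{"linear":[0,0,0.2],"delta_rot":[0,0,0]},{"linear":[0,0,0.15],"delta_rot":[0,0,0]},{"linear":[0,0,0.12],"delta_rot":[0,0,0]},{"linear":[0,0,0],"delta_rot":[0,0,0]},{"linear":[0,0,0],"delta_rot":[0,0,0]}]'
python3 -m crank '[{"linear":[0,0,0],"delta_rot":[0,0,0]},{"linear":[0,0,0],"delta_rot":[0,0,0]},{"linear":[0,0,0],"delta_rot":[0,0,0]},{"linear":[0,0,0],"delta_rot":[0,0,0]},{"linear":[0,0,0],"delta_rot":[0,0,0]},{"linear":[0,0,0],"delta_rot":[0,0,0]}]' 0 25
```

```text
t: 6.05
ee_pos: [0.4641, -0.2332, 0.0115]
ee_rot: [3.142, 0.001, 2.369]
ft_force: [0.5, 0.5, -0.6]
finger_gap: 0.0522
grip_force: 0.0
t: 6.65
ee_pos: [0.4643, -0.2333, 0.0117]
ee_rot: [3.141, 0.001, 2.369]
ft_force: [-0.4, 0.7, 4.9]
finger_gap: 0.0399
grip_force: 25.0
```

```bash
python3 -m crank '[{"linear":[0,0,-0.15],"delta_rot":[0,0,0]},{"linear":[0,0,-0.3],"delta_rot":[0,0,0]},{"linear":[0,0,-0.4],"delta_rot":[0,0,0]},{"linear":[0,0,-0.4],"delta_rot":[0,0,0]},{"linear":[0,0,-0.4],"delta_rot":[0,0,0]},{"linear":[0,0,-0.4],"delta_rot":[0,0,0]},{"linear":[0,0,-0.4],"delta_rot":[0,0,0]},{"linear":[0,0,-0.4],"delta_rot":[0,0,0]},{"linear":[0,0,-0.4],"delta_rot":[0,0,0]},{"linear":[0,0,-0.4],"delta_rot":[0,0,0]},{"linear":[0,0,-0.3],"delta_rot":[0,0,0]},{"linear":[0,0,-0.15],"delta_rot":[0,0,0]},{"linear":[0,0,0],"delta_rot":[0,0,0]},{"linear":[0,0,0],"delta_rot":[0,0,0]}]'
python3 - <<'E'
from h import *
for n in('wrist','top'):
    T,p,d=shot(n,n+'2.png')
    for t in('strainer','hub_top','tab'): print(n,t,spot(n,T,t))
T,p,d=shot('top')
print('tip',spot('top',T,'spindle_tip'),spot('top',T,'notch'),spot('top',T,'juicer'))
# spout angle from all cues
go(.6015,.0193,.22,2.368-np.radians(118.5))
E
```

```text
t: 8.05
ee_pos: [0.4633, -0.2327, 0.2151]
ee_rot: [-3.141, -0.002, 2.369]
ft_force: [-0.1, 0.2, -1.4]
finger_gap: 0.0399
grip_force: 25.0
wrist strainer [(array([ 0.461 , -0.2322,  0.2063]), 0.92), (array([ 0.4791, -0.3084,  0.2135]), 0.24)]
wrist hub_top [(array([ 0.4633, -0.2345,  0.2405]), 0.7)]
wrist tab [(array([ 0.4769, -0.3141,  0.2146]), 0.89)]
top strainer [(array([ 0.464 , -0.2293,  0.2026]), 0.72)]
top hub_top [(array([ 0.4647, -0.2306,  0.2356]), 0.96)]
top tab []
tip [(array([0.6023, 0.0218, 0.1676]), 0.64)] [(array([0.5228, 0.0441, 0.1187]), 0.91)] [(array([0.607 , 0.0237, 0.0037]), 0.88)]
t 8.65 pos [ 0.4638 -0.233   0.2161] rpy [-3.142 -0.     2.369] q1,q6 [-0.7 -1.5] gap 0.0395
first shift (units of 50mm, tool axes) [ 1.551  5.535 -0.079] then turn (units of pi) [-0.     -0.      0.6586]
```

View pics/wrist2.png

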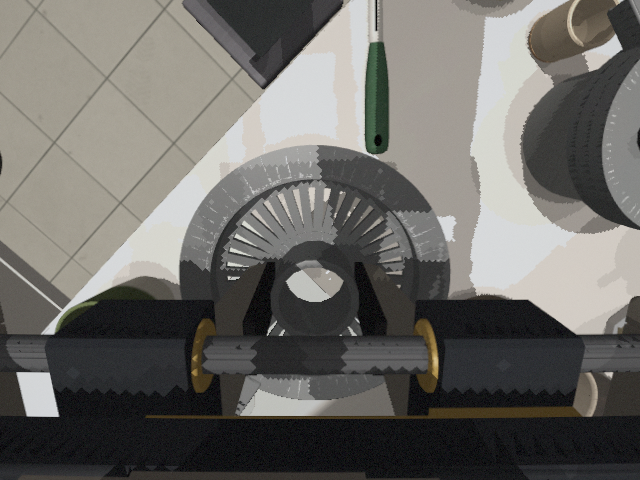

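The wrist view shows the dish gripped level by the hub at (315,295), with the tab's edge near (245,395). I'll turn it -117° now.

```bash
python3 -m crank '[{"linear":[0,0,0],"delta_rot":[0,0,0.0465]},{"linear":[0,0,0],"delta_rot":[0,0,0.0465]},{"linear":[0,0,0],"delta_rot":[0,0,0.0465]},{"linear":[0,0,0],"delta_rot":[0,0,0.0465]},{"linear":[0,0,0],"delta_rot":[0,0,0.0465]},{"linear":[0,0,0],"delta_rot":[0,0,0.0465]},{"linear":[0,0,0],"delta_rot":[0,0,0.0465]},{"linear":[0,0,0],"delta_rot":[0,0,0.0465]},{"linear":[0,0,0],"delta_rot":[0,0,0.0465]},{"linear":[0,0,0],"delta_rot":[0,0,0.0465]},{"linear":[0,0,0],"delta_rot":[0,0,0.0465]},{"linear":[0,0,0],"delta_rot":[0,0,0.0465]},{"linear":[0,0,0],"delta_rot":[0,0,0.0465]},{"linear":[0,0,0],"delta_rot":[0,0,0.0465]},{"linear":[0,0,0],"delta_rot":[0,0,0]},{"linear":[0,0,0],"delta_rot":[0,0,0]}]'
python3 - <<'E'
from h import *
T,p,d=shot('wrist')
for t in('strainer','hub_top','tab','juicer','spindle_tip','notch'): print(t,spot('wrist',T,t))
P=cloud('wrist',T,d,d>0); r=np.hypot(*(P[:,:2]-[.4638,-.233]).T)
S=P[(r>.074)&(r<.092)&(P[:,2]>.205)&(P[:,2]<.23)]
go(.6015,.0195,.22,.324)
E
```

```text
t: 10.25
ee_pos: [0.4638, -0.233, 0.2161]
ee_rot: [3.142, -0.0, 0.327]
ft_force: [-0.4, -0.2, -0.7]
finger_gap: 0.0399
grip_force: 25.0
strainer [(array([ 0.4617, -0.2322,  0.2049]), 0.67)]
hub_top [(array([ 0.4628, -0.2337,  0.2418]), 0.84)]
tab [(array([ 0.3818, -0.21  ,  0.2144]), 0.56)]
juicer []
spindle_tip []
notch []
t 10.6 pos [ 0.4638 -0.233   0.2161] rpy [-3.142  0.     0.324] q1,q6 [-0.7   0.55] gap 0.0398
first shift (units of 50mm, tool axes) [ 4.219 -3.91  -0.078] then turn (units of pi) [-0.      0.      0.0001]
```

```bash
python3 -m crank '[{"linear":[0.2,-0.39,0],"delta_rot":[0,0,0]},{"linear":[0.2,-0.39,0],"delta_rot":[0,0,0]},{"linear":[0.2,-0.39,0],"delta_rot":[0,0,0]},{"linear":[0.2,-0.39,0],"delta_rot":[0,0,0]},{"linear":[0.2,-0.39,0],"delta_rot":[0,0,0]},{"linear":[0.2,-0.39,0],"delta_rot":[0,0,0]},{"linear":[0.2,-0.39,0],"delta_rot":[0,0,0]},{"linear":[0.2,-0.39,0],"delta_rot":[0,0,0]},{"linear":[0.2,-0.39,0],"delta_rot":[0,0,0]},{"linear":[0.2,-0.39,0],"delta_rot":[0,0,0]},{"linear":[0,0,0],"delta_rot":[0,0,0]},{"linear":[0,0,0],"delta_rot":[0,0,0]}]'
python3 - <<'E'
from h import *
T,p,d=shot('wrist','w3.png')
for t in('strainer','hub_top','tab','juicer','spindle_tip','notch'): print(t,spot('wrist',T,t))
P=cloud('wrist',T,d,d>0); c=np.array([.6015,.0195]); r=np.hypot(*(P[:,:2]-c).T)
S=P[(r<.02)&(P[:,2]>.15)]; print('spindle',len(S),S.mean(0),S[:,2].max())
S=P[(r<.082)&(r>.067)&(P[:,2]>.128)&(P[:,2]<.137)]; print('rim',len(S),circ(S),S.mean(0))
go(.6015,.0195,.22,.324)
E
```

```text
t: 11.8
ee_pos: [0.4966, -0.0165, 0.2161]
ee_rot: [3.141, 0.0, 0.325]
ft_force: [0.9, -0.6, -2.1]
finger_gap: 0.04
grip_force: 25.0
strainer [(array([ 0.4945, -0.0145,  0.2031]), 0.82)]
hub_top [(array([ 0.4966, -0.015 ,  0.2382]), 0.82)]
tab [(array([0.4142, 0.0052, 0.2143]), 0.71)]
juicer [(array([ 0.602 ,  0.0186, -0.0031]), 0.72)]
spindle_tip [(array([0.5982, 0.0145, 0.166 ]), 0.97)]
notch [(array([0.5237, 0.0453, 0.1218]), 0.55)]
spindle 288 [0.597932   0.01804493 0.16067026] 0.16868181845063132
rim 2242 (array([0.5989658, 0.0184867]), np.float64(0.07410882246187264)) [0.59878343 0.01696481 0.1314399 ]
t 12.15 pos [ 0.4966 -0.0169  0.2161] rpy [3.142 0.    0.323] q1,q6 [-0.28  0.97] gap 0.0395
first shift (units of 50mm, tool axes) [ 2.221 -0.025 -0.078] then turn (units of pi) [ 0.      0.     -0.0004]
```

View pics/w3.png

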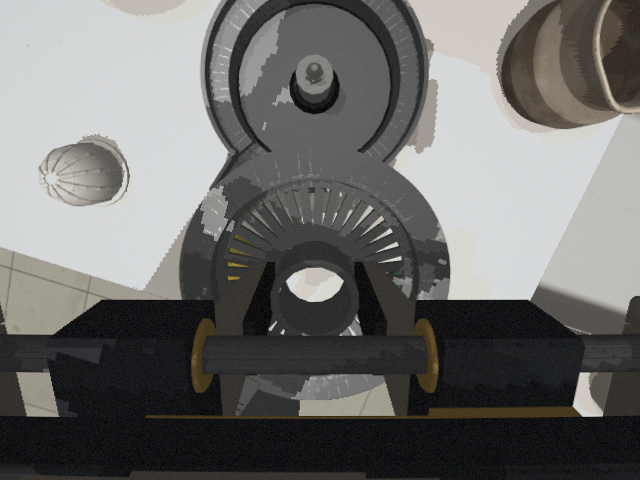

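The wrist view shows the spindle nose at (314,70), straight ahead of the hub at (315,295). The rim fit (radius 74 mm) puts the axis at about (0.599,0.018). I'll move over it.

```bash
python3 -m crank '[{"linear":[0.1,0,0],"delta_rot":[0,0,0.006]},{"linear":[0.3,0,0],"delta_rot":[0,0,0]},{"linear":[0.3,0,0],"delta_rot":[0,0,0]},{"linear":[0.3,0,0],"delta_rot":[0,0,0]},{"linear":[0.3,0,0],"delta_rot":[0,0,0]},{"linear":[0.3,0,0],"delta_rot":[0,0,0]},{"linear":[0.3,0,0],"delta_rot":[0,0,0]},{"linear":[0.2,0,0],"delta_rot":[0,0,0]},{"linear":[0.07,0,0],"delta_rot":[0,0,0]},{"linear":[0,0,0],"delta_rot":[0,0,0]},{"linear":[0,0,0],"delta_rot":[0,0,0]}]'
python3 - <<'E'
from h import *
T,p,d=shot('wrist','w4.png')
for t in('hub_top','tab','spindle_tip','notch'): print(t,spot('wrist',T,t))
P=cloud('wrist',T,d,d>0); c=np.array([.599,.0182]); r=np.hypot(*(P[:,:2]-c).T)
S=P[(P[:,2]>.232)&(P[:,2]<.245)&(r<.021)]; print('hub',len(S),circ(S))
S=P[(r<.012)&(P[:,2]>.15)&(P[:,2]<.172)]; print('spindle',len(S),S.mean(0) if len(S) else 0)
T,p,d=shot('top')
for t in('hub_top','tab','spindle_tip','notch'): print('top',t,spot('top',T,t))
T,p,d=shot('scene','s4.png')
for t in('strainer','hub_top','tab','spindle_tip','notch'): print('scene',t,spot('scene',T,t))
go(.5992,.0182,.1197,.30)
E
```

```text
t: 13.25
ee_pos: [0.5998, 0.0162, 0.2161]
ee_rot: [-3.142, 0.0, 0.305]
ft_force: [0.4, -0.7, -1.2]
finger_gap: 0.0395
grip_force: 25.0
hub_top [(array([0.5967, 0.0157, 0.2432]), 0.64)]
tab [(array([0.5172, 0.0375, 0.2149]), 0.95)]
spindle_tip [(array([0.4573, 0.2187, 0.034 ]), 0.32)]
notch [(array([6.039e-01, 1.760e-02, 2.000e-04]), 0.4)]
hub 2925 (array([0.59881194, 0.01676602]), np.float64(0.017673282962967135))
spindle 0 0
top hub_top [(array([0.601 , 0.0198, 0.2379]), 0.74)]
top tab [(array([0.5174, 0.0415, 0.2152]), 0.65)]
top spindle_tip []
top notch [(array([0.5231, 0.0437, 0.1186]), 0.79)]
scene strainer []
scene hub_top []
scene tab []
scene spindle_tip []
scene notch []
t 14.05 pos [0.6001 0.0163 0.2161] rpy [ 3.142 -0.     0.305] q1,q6 [-0.17  1.09] gap 0.0397
first shift (units of 50mm, tool axes) [-0.006 -0.042  1.928] then turn (units of pi) [ 0.     -0.      0.0015]
```

View pics/w4.png

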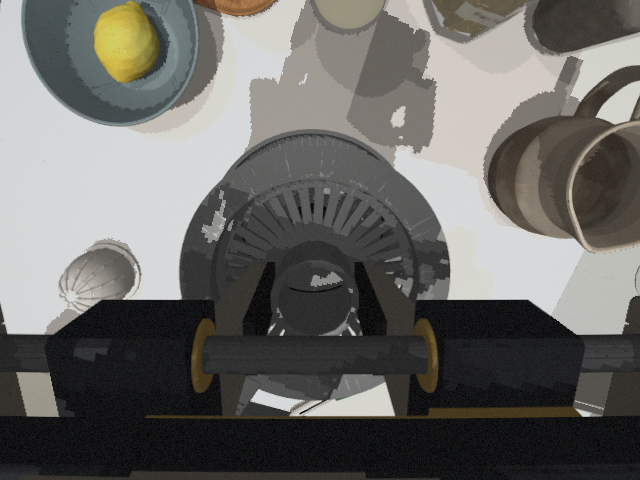

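The wrist view shows the spindle (dark disc) inside the hub bore near (320,280) and the dish over the bowl. I'll trim the yaw about -1.5° and descend in stages.

```bash
python3 -m crank '[{"linear":[0,-0.015,0.1],"delta_rot":[0,0,0.008]},{"linear":[0,0,0.2],"delta_rot":[0,0,0]},{"linear":[0,0,0.2],"delta_rot":[0,0,0]},{"linear":[0,0,0.2],"delta_rot":[0,0,0]},{"linear":[0,0,0.2],"delta_rot":[0,0,0]},{"linear":[0,0,0.1],"delta_rot":[0,0,0]},{"linear":[0,0,0.1],"delta_rot":[0,0,0]},{"linear":[0,0,0.1],"delta_rot":[0,0,0]},{"linear":[0,0,0],"delta_rot":[0,0,0]},{"linear":[0,0,0],"delta_rot":[0,0,0]}]'
python3 - <<'E'
from h import *
T,p,d=shot('wrist','w5.png')
P=cloud('wrist',T,d,d>0); c=np.array([.599,.0182]); r=np.hypot(*(P[:,:2]-c).T)
z=read_state()['ee_pos'][2]+.024
S=P[(P[:,2]>z-.004)&(P[:,2]<z+.008)&(r<.021)]; print('hub',len(S),circ(S))
S=P[(r<.013)&(P[:,2]>.15)&(P[:,2]<.172)]; print('spindle',len(S),S.mean(0) if len(S) else 0)
for t in('hub_top','tab','spindle_tip','notch'): print(t,spot('wrist',T,t))
T,p,d=shot('top')
for t in('hub_top','tab','spindle_tip','notch'): print('top',t,spot('top',T,t))
E
```

```text
t: 15.05
ee_pos: [0.6, 0.017, 0.1563]
ee_rot: [3.141, -0.0, 0.28]
ft_force: [-0.4, -0.2, -1.4]
finger_gap: 0.0398
grip_force: 25.0
hub 2425 (array([0.59872149, 0.01731721]), np.float64(0.017791308328779048))
spindle 371 [0.60140766 0.01899008 0.16083997]
hub_top [(array([0.5977, 0.0169, 0.1827]), 0.55)]
tab [(array([0.5169, 0.0456, 0.1558]), 0.78)]
spindle_tip [(array([0.5947, 0.0207, 0.1645]), 0.77), (array([ 6.021e-01,  1.930e-02, -2.000e-04]), 0.61)]
notch []
top hub_top [(array([0.5973, 0.0201, 0.1768]), 0.64), (array([0.4597, 0.2221, 0.0313]), 0.23)]
top tab [(array([0.516 , 0.0445, 0.1579]), 0.63)]
top spindle_tip []
top notch [(array([0.524 , 0.0453, 0.1183]), 0.67)]
```

View pics/w5.png

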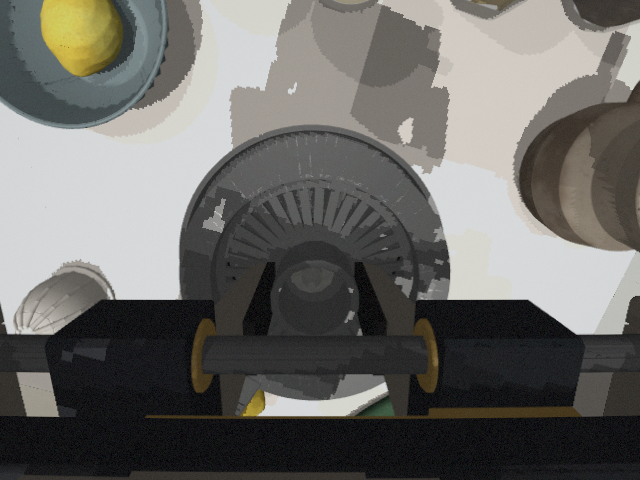

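Spindle is at (313,275) inside the hub at (315,300), with no contact force. I'll continue down.

```bash
python3 -m crank '[{"linear":[0,-0.01,0.1],"delta_rot":[0,0,0]},{"linear":[0,0,0.1],"delta_rot":[0,0,0]},{"linear":[0,0,0.1],"delta_rot":[0,0,0]},{"linear":[0,0,0.1],"delta_rot":[0,0,0]},{"linear":[0,0,0.06],"delta_rot":[0,0,0]},{"linear":[0,0,0.06],"delta_rot":[0,0,0]},{"linear":[0,0,0.06],"delta_rot":[0,0,0]},{"linear":[0,0,0.04],"delta_rot":[0,0,0]},{"linear":[0,0,0],"delta_rot":[0,0,0]}]'
```

```text
t: 16.45
ee_pos: [0.5995, 0.0175, 0.1247]
ee_rot: [-3.141, 0.001, 0.28]
ft_force: [-0.1, 0.3, -1.6]
finger_gap: 0.0395
grip_force: 25.0
```

```bash
python3 -m crank '[{"linear":[0,0,0.03],"delta_rot":[0,0,0]},{"linear":[0,0,0.03],"delta_rot":[0,0,0]},{"linear":[0,0,0.02],"delta_rot":[0,0,0]},{"linear":[0,0,0.02],"delta_rot":[0,0,0]},{"linear":[0,0,0],"delta_rot":[0,0,0]},{"linear":[0,0,0],"delta_rot":[0,0,0]}]'
```

```text
t: 17.05
ee_pos: [0.5997, 0.0175, 0.1201]
ee_rot: [-3.142, 0.0, 0.28]
ft_force: [0.1, -0.0, -1.6]
finger_gap: 0.0394
grip_force: 25.0
```

Almost on the ledge. I'll release partway (gap 52 mm) and check.

```bash
python3 -m crank '[{"linear":[0,0,0.01],"delta_rot":[0,0,0]},{"linear":[0,0,0],"delta_rot":[0,0,0]},{"linear":[0,0,0],"delta_rot":[0,0,0]}]'
python3 -m crank '[{"linear":[0,0,0],"delta_rot":[0,0,0]},{"linear":[0,0,0],"delta_rot":[0,0,0]},{"linear":[0,0,0],"delta_rot":[0,0,0]},{"linear":[0,0,0],"delta_rot":[0,0,0]}]' 0.57
python3 -m crank '[{"linear":[0,0,-0.1],"delta_rot":[0,0,0]},{"linear":[0,0,-0.3],"delta_rot":[0,0,0]},{"linear":[0,0,-0.5],"delta_rot":[0,0,0]},{"linear":[0,0,-0.6],"delta_rot":[0,0,0]},{"linear":[0,0,-0.6],"delta_rot":[0,0,0]},{"linear":[0,0,-0.4],"delta_rot":[0,0,0]},{"linear":[0,0,0],"delta_rot":[0,0,0]}]'
python3 - <<'E'
from h import *
T,p,d=shot('wrist','w6.png')
P=cloud('wrist',T,d,d>0); c=np.array([.599,.0182]); r=np.hypot(*(P[:,:2]-c).T)
S=P[(P[:,2]>.139)&(P[:,2]<.149)&(r<.021)&(r>.014)]; print('hub',len(S),circ(S),S.mean(0))
S=P[(r<.065)&(r>.057)]; print('flange z',len(S),np.percentile(S[:,2],[5,25,50,75,95]).round(4))
A=np.c_[S[:,:2]-c,np.ones(len(S))]; print('plane',np.linalg.lstsq(A,S[:,2],rcond=None)[0])
S=P[(P[:,2]>.15)&(r<.02)]; print('spindle',len(S),S.mean(0))
S=P[(P[:,2]>.128)&(P[:,2]<.137)&(r<.08)&(r>.068)]; print('rim',len(S),circ(S))
for t in('strainer','hub_top','tab','spindle_tip','notch'): print(t,spot('wrist',T,t))
go(.4575,.2165,.25,.28)
E
```

```text
t: 17.35
ee_pos: [0.5999, 0.0175, 0.1198]
ee_rot: [3.141, -0.0, 0.28]
ft_force: [-0.1, 0.6, -0.5]
finger_gap: 0.0398
grip_force: 25.0
t: 17.75
ee_pos: [0.5998, 0.0175, 0.1197]
ee_rot: [3.142, -0.0, 0.28]
ft_force: [-0.6, -1.5, -0.0]
finger_gap: 0.0522
grip_force: 0.0
t: 18.45
ee_pos: [0.6021, 0.0171, 0.25]
ee_rot: [3.138, -0.008, 0.28]
ft_force: [0.0, 0.7, 0.6]
finger_gap: 0.0525
grip_force: 0.0
hub 741 (array([0.59820421, 0.01706579]), np.float64(0.01772560130443603)) [0.59811185 0.01728653 0.14354121]
flange z 11016 [0.1223 0.1234 0.354  0.362  0.3631]
plane [1.5143362  0.20253219 0.2421102 ]
spindle 466 [0.61061247 0.02161684 0.29046479]
rim 2142 (array([0.59954355, 0.01850619]), np.float64(0.07429727334585404))
strainer [(array([0.5974, 0.0197, 0.1084]), 0.76)]
hub_top [(array([0.5967, 0.0155, 0.1433]), 0.56)]
tab [(array([0.5188, 0.0431, 0.1163]), 0.73)]
spindle_tip [(array([0.5955, 0.0141, 0.1654]), 0.55)]
notch [(array([0.5223, 0.0474, 0.1209]), 0.85)]
t 18.75 pos [0.5989 0.0176 0.2429] rpy [-3.14e+00  3.00e-03  2.80e-01] q1,q6 [-0.17  1.12] gap 0.0525
first shift (units of 50mm, tool axes) [-1.62  -4.603 -0.132] then turn (units of pi) [-0.0004  0.0009 -0.0001]
```

View pics/w6.png

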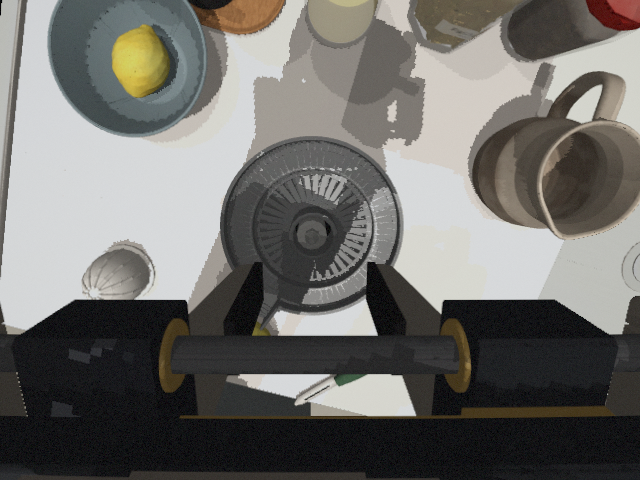

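The strainer is home: flange top at 0.123 m, hub top at 0.1435 m, both as expected, and the tab lies in the spout near (270,310). The cone is at (118,270). I'll hover over it with the gripper open.

```bash
python3 -m crank '[{"linear":[-0.07,-0.2,0],"delta_rot":[0,0,0]},{"linear":[-0.14,-0.4,0],"delta_rot":[0,0,0]},{"linear":[-0.14,-0.4,0],"delta_rot":[0,0,0]},{"linear":[-0.14,-0.4,0],"delta_rot":[0,0,0]},{"linear":[-0.14,-0.4,0],"delta_rot":[0,0,0]},{"linear":[-0.14,-0.4,0],"delta_rot":[0,0,0]},{"linear":[-0.14,-0.4,0],"delta_rot":[0,0,0]},{"linear":[-0.14,-0.4,0],"delta_rot":[0,0,0]},{"linear":[-0.14,-0.4,0],"delta_rot":[0,0,0]},{"linear":[-0.14,-0.4,0],"delta_rot":[0,0,0]},{"linear":[-0.14,-0.4,0],"delta_rot":[0,0,0]},{"linear":[-0.14,-0.4,0],"delta_rot":[0,0,0]},{"linear":[-0.07,-0.2,0],"delta_rot":[0,0,0]},{"linear":[0,0,0],"delta_rot":[0,0,0]},{"linear":[0,0,0],"delta_rot":[0,0,0]},{"linear":[0,0,0],"delta_rot":[0,0,0]}]' 1 20
python3 - <<'E'
from h import *
T,p,d=shot('wrist','w7.png')
P=cloud('wrist',T,d,d>0); c=np.array([.4573,.2165]); r=np.hypot(*(P[:,:2]-c).T)
for lo,hi in((.003,.0075),(.01,.025),(.035,.05),(.062,.08)):
    S=P[(P[:,2]>lo)&(P[:,2]<hi)&(r<.045)]; print(lo,len(S),circ(S),S.mean(0).round(4))
for t in('cone','socket'): print(t,spot('wrist',T,t))
m=masks_of('wrist','cone')
if m: print(m[0]['conf'],circ(cloud('wrist',T,d,m[0]['region'])))
go(.4573,.2165,.0095,.28)
E
```

```text
t: 20.35
ee_pos: [0.4532, 0.2244, 0.2446]
ee_rot: [3.141, -0.0, 0.279]
ft_force: [-0.9, -0.4, 0.5]
finger_gap: 0.0922
grip_force: 0.0
0.003 423 (array([0.45664862, 0.21757707]), np.float64(0.03397063567259326)) [0.4738 0.2248 0.0049]
0.01 49 (array([0.45683845, 0.21762435]), np.float64(0.03138567488434204)) [0.4816 0.2266 0.0176]
0.035 627 (array([0.45761216, 0.21809906]), np.float64(0.026811771803329634)) [0.4653 0.2211 0.0441]
0.062 827 (array([0.45774083, 0.21813548]), np.float64(0.011512183322726742)) [0.4583 0.2184 0.0669]
cone [(array([ 0.4586,  0.2212, -0.0012]), 0.75)]
socket [(array([0.4604, 0.2171, 0.0348]), 0.85)]
0.89 (array([0.46235325, 0.2197395 ]), np.float64(0.021991314244472215))
t 20.55 pos [0.4531 0.2245 0.2445] rpy [3.142 0.    0.279] q1,q6 [0.22 1.51] gap 0.092
first shift (units of 50mm, tool axes) [0.037 0.177 4.701] then turn (units of pi) [ 0.      0.     -0.0004]
```

View pics/w7.png

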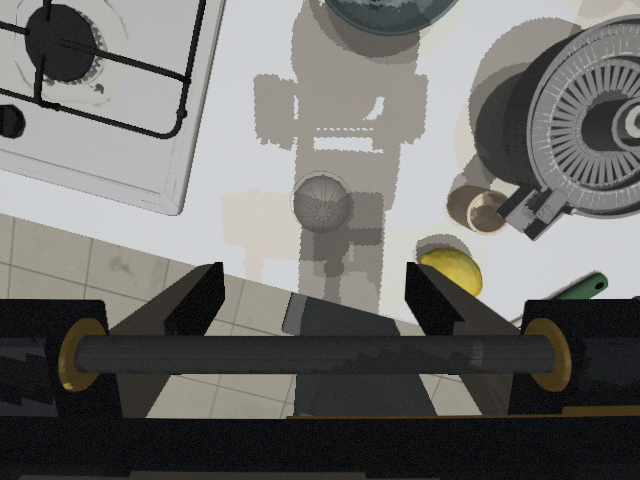

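The cone is at (321,204) and the circle fits agree on (0.4573,0.2178). The tab is visible in the spout at (530,210) and the cup is upright at (488,213). I'll descend to the grasp.

```bash
python3 -m crank '[{"linear":[0.045,0.15,0.4],"delta_rot":[0,0,0]},{"linear":[0,0,0.6],"delta_rot":[0,0,0]},{"linear":[0,0,0.6],"delta_rot":[0,0,0]},{"linear":[0,0,0.6],"delta_rot":[0,0,0]},{"linear":[0,0,0.6],"delta_rot":[0,0,0]},{"linear":[0,0,0.5],"delta_rot":[0,0,0]},{"linear":[0,0,0.4],"delta_rot":[0,0,0]},{"linear":[0,0,0.3],"delta_rot":[0,0,0]},{"linear":[0,0,0.3],"delta_rot":[0,0,0]},{"linear":[0,0,0.2],"delta_rot":[0,0,0]},{"linear":[0,0,0.2],"delta_rot":[0,0,0]},{"linear":[0,0,0],"delta_rot":[0,0,0]},{"linear":[0,0,0],"delta_rot":[0,0,0]}]'
python3 -m crank '[{"linear":[0,0,0],"delta_rot":[0,0,0]},{"linear":[0,0,0],"delta_rot":[0,0,0]},{"linear":[0,0,0],"delta_rot":[0,0,0]},{"linear":[0,0,0],"delta_rot":[0,0,0]},{"linear":[0,0,0],"delta_rot":[0,0,0]},{"linear":[0,0,0],"delta_rot":[0,0,0]},{"linear":[0,0,0],"delta_rot":[0,0,0]}]' 0 20
```

```text
t: 21.85
ee_pos: [0.4573, 0.2184, 0.0099]
ee_rot: [-3.142, -0.0, 0.279]
ft_force: [0.9, -0.2, 0.3]
finger_gap: 0.0918
grip_force: 0.0
t: 22.55
ee_pos: [0.4572, 0.2184, 0.0098]
ee_rot: [3.142, -0.0, 0.28]
ft_force: [-0.6, -0.2, 2.5]
finger_gap: 0.0602
grip_force: 20.0
```

```bash
python3 -m crank '[{"linear":[0,0,-0.1],"delta_rot":[0,0,0]},{"linear":[0,0,-0.2],"delta_rot":[0,0,0]},{"linear":[0,0,-0.4],"delta_rot":[0,0,0]},{"linear":[0,0,-0.5],"delta_rot":[0,0,0]},{"linear":[0,0,-0.5],"delta_rot":[0,0,0]},{"linear":[0,0,-0.5],"delta_rot":[0,0,0]},{"linear":[0,0,-0.5],"delta_rot":[0,0,0]},{"linear":[0,0,-0.5],"delta_rot":[0,0,0]},{"linear":[0,0,-0.5],"delta_rot":[0,0,0]},{"linear":[0,0,-0.3],"delta_rot":[0,0,0]},{"linear":[0,0,-0.1],"delta_rot":[0,0,0]},{"linear":[0,0,0],"delta_rot":[0,0,0]},{"linear":[0,0,0],"delta_rot":[0,0,0]}]'
python3 - <<'E'
from h import *
T,p,d=shot('wrist','w8.png')
s=read_state()['ee_pos']; P=cloud('wrist',T,d,d>0); r=np.hypot(*(P[:,:2]-s[:2]).T)
S=P[(r<.05)&(P[:,2]>s[2]-.03)&(P[:,2]<s[2]+.075)]; print('top z rel tcp',np.percentile(S[:,2]-s[2],[1,50,99,99.9]).round(4))
for lo,hi in((.03,.04),(.05,.07)):
    Q=S[(S[:,2]-s[2]>lo)&(S[:,2]-s[2]<hi)&(np.hypot(*(S[:,:2]-s[:2]).T)<.03)]; print(lo,len(Q),circ(Q)[0]-s[:2],circ(Q)[1])
for t in('cone','socket'): print(t,spot('wrist',T,t))
go(.5992,.0182,.24,.28)
E
```

```text
t: 23.85
ee_pos: [0.4563, 0.2183, 0.2136]
ee_rot: [-3.141, 0.002, 0.28]
ft_force: [-0.4, 0.1, -0.7]
finger_gap: 0.0603
grip_force: 19.9
top z rel tcp [-0.0058  0.0446  0.0729  0.0745]
0.03 2802 [0.00049918 0.00031397] 0.02644452329221717
0.05 4539 [0.00417807 0.00099705] 0.011363452516514647
cone [(array([0.4561, 0.2219, 0.2028]), 0.72), (array([ 0.5027,  0.0533, -0.0036]), 0.49)]
socket [(array([0.5981, 0.0167, 0.1078]), 0.75), (array([0.4562, 0.2205, 0.2405]), 0.61)]
t 24.0 pos [0.4563 0.2182 0.2134] rpy [-3.141e+00  2.000e-03  2.800e-01] q1,q6 [0.21 1.5 ] gap 0.0604
first shift (units of 50mm, tool axes) [ 1.642  4.634 -0.537] then turn (units of pi) [-0.0001  0.0007 -0.0001]
```

View pics/w8.png

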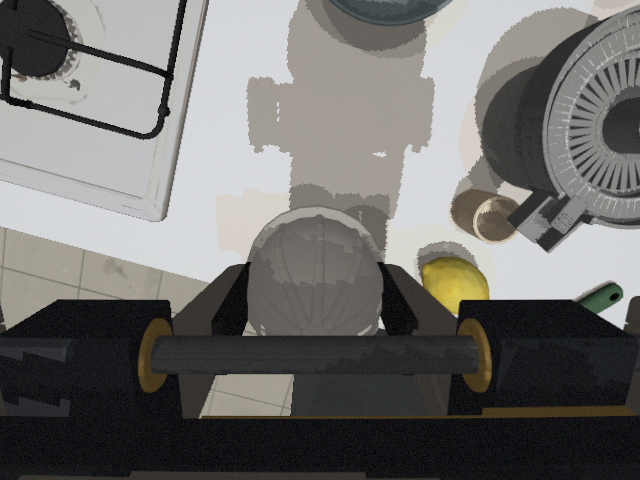

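The cone is held upright at (317,280). I'll carry it over the spindle at this height; its bottom is at about 0.203 m, clear of the 0.168 m tip.

```bash
python3 -m crank '[{"linear":[0.05,0.145,0],"delta_rot":[0,0,0]},{"linear":[0.1,0.3,0],"delta_rot":[0,0,0]},{"linear":[0.15,0.4,0],"delta_rot":[0,0,0]},{"linear":[0.15,0.4,0],"delta_rot":[0,0,0]},{"linear":[0.15,0.4,0],"delta_rot":[0,0,0]},{"linear":[0.15,0.4,0],"delta_rot":[0,0,0]},{"linear":[0.15,0.4,0],"delta_rot":[0,0,0]},{"linear":[0.15,0.4,0],"delta_rot":[0,0,0]},{"linear":[0.15,0.4,0],"delta_rot":[0,0,0]},{"linear":[0.15,0.4,0],"delta_rot":[0,0,0]},{"linear":[0.15,0.4,0],"delta_rot":[0,0,0]},{"linear":[0.1,0.3,0],"delta_rot":[0,0,0]},{"linear":[0.1,0.2,0],"delta_rot":[0,0,0]},{"linear":[0.05,0.1,0],"delta_rot":[0,0,0]},{"linear":[0,0,0],"delta_rot":[0,0,0]},{"linear":[0,0,0],"delta_rot":[0,0,0]},{"linear":[0,0,0],"delta_rot":[0,0,0]}]'
python3 - <<'E'
from h import *
T,p,d=shot('top')
s=read_state()['ee_pos'];P=cloud('top',T,d,d>0); r=np.hypot(*(P[:,:2]-s[:2]).T)
S=P[(r<.04)&(P[:,2]>s[2]+.03)&(P[:,2]<s[2]+.065)]; print(len(S), S.mean(0) if len(S) else 0)
m=masks_of('top','cone'); print([(q['conf'],q['region'].sum()) for q in m]); print(spot('top',T,'cone'),spot('top',T,'socket'))
go(.5998,.0178,.124,.28)
E
```

```text
t: 25.7
ee_pos: [0.6049, 0.02, 0.2147]
ee_rot: [-3.141, 0.0, 0.28]
ft_force: [-0.6, 0.1, -0.9]
finger_gap: 0.0601
grip_force: 19.9
108 [0.58474223 0.01489122 0.25250888]
[(0.89, np.int64(313))]
[(array([0.607 , 0.0196, 0.2016]), 0.87)] [(array([0.6057, 0.0233, 0.2369]), 0.68)]
t 25.9 pos [0.605  0.0197 0.2147] rpy [-3.142 -0.     0.28 ] q1,q6 [-0.17  1.12] gap 0.0603
first shift (units of 50mm, tool axes) [-0.111  0.008  1.814] then turn (units of pi) [-0.     -0.      0.0001]
```

```bash
python3 -m crank '[{"linear":[-0.11,0.005,0],"delta_rot":[0,0,0]},{"linear":[0,0,0.1],"delta_rot":[0,0,0]},{"linear":[0,0,0.2],"delta_rot":[0,0,0]},{"linear":[0,0,0.2],"delta_rot":[0,0,0]},{"linear":[0,0,0.2],"delta_rot":[0,0,0]},{"linear":[0,0,0.2],"delta_rot":[0,0,0]},{"linear":[0,0,0.2],"delta_rot":[0,0,0]},{"linear":[0,0,0.1],"delta_rot":[0,0,0]},{"linear":[0,0,0.06],"delta_rot":[0,0,0]},{"linear":[0,0,0.06],"delta_rot":[0,0,0]},{"linear":[0,0,0],"delta_rot":[0,0,0]}]'
python3 -m crank '[{"linear":[0,0,0.06],"delta_rot":[0,0,0]},{"linear":[0,0,0.06],"delta_rot":[0,0,0]},{"linear":[0,0,0.06],"delta_rot":[0,0,0]},{"linear":[0,0,0],"delta_rot":[0,0,0]}]'
```

```text
t: 27.0
ee_pos: [0.6, 0.0176, 0.1485]
ee_rot: [-3.142, 0.0, 0.28]
ft_force: [0.0, -0.6, -1.0]
finger_gap: 0.06
grip_force: 19.9
t: 27.4
ee_pos: [0.5996, 0.0177, 0.139]
ee_rot: [-3.141, 0.001, 0.28]
ft_force: [-0.6, -0.6, -1.2]
finger_gap: 0.0605
grip_force: 19.9
```

```bash
python3 -m crank '[{"linear":[0,0,0.05],"delta_rot":[0,0,0]},{"linear":[0,0,0.05],"delta_rot":[0,0,0]},{"linear":[0,0,0.05],"delta_rot":[0,0,0]},{"linear":[0,0,0.05],"delta_rot":[0,0,0]},{"linear":[0,0,0.04],"delta_rot":[0,0,0]},{"linear":[0,0,0],"delta_rot":[0,0,0]}]'
python3 -m crank '[{"linear":[0,0,0.03],"delta_rot":[0,0,0]},{"linear":[0,0,0.02],"delta_rot":[0,0,0]},{"linear":[0,0,0],"delta_rot":[0,0,0]},{"linear":[0,0,0],"delta_rot":[0,0,0]}]'
```

```text
t: 28.0
ee_pos: [0.5997, 0.0176, 0.1272]
ee_rot: [-3.141, 0.001, 0.28]
ft_force: [0.2, -0.8, -0.5]
finger_gap: 0.0605
grip_force: 19.9
t: 28.4
ee_pos: [0.6, 0.0176, 0.1251]
ee_rot: [3.142, -0.0, 0.28]
ft_force: [0.2, 0.3, -0.6]
finger_gap: 0.0603
grip_force: 19.9
```

```bash
python3 -m crank '[{"linear":[0,0,0.02],"delta_rot":[0,0,0]},{"linear":[0,0,0],"delta_rot":[0,0,0]},{"linear":[0,0,0],"delta_rot":[0,0,0]}]'
python3 -m crank '[{"linear":[0,0,0],"delta_rot":[0,0,0]},{"linear":[0,0,0],"delta_rot":[0,0,0]},{"linear":[0,0,0],"delta_rot":[0,0,0]},{"linear":[0,0,0],"delta_rot":[0,0,0]}]' 0.78
python3 -m crank '[{"linear":[0,0,-0.1],"delta_rot":[0,0,0]},{"linear":[0,0,-0.3],"delta_rot":[0,0,0]},{"linear":[0,0,-0.5],"delta_rot":[0,0,0]},{"linear":[0,0,-0.6],"delta_rot":[0,0,0]},{"linear":[0,0,-0.6],"delta_rot":[0,0,0]},{"linear":[0,0,-0.4],"delta_rot":[0,0,0]},{"linear":[0,0,0],"delta_rot":[0,0,0]},{"linear":[0,0,0],"delta_rot":[0,0,0]},{"linear":[0,0,0],"delta_rot":[0,0,0]}]'
python3 - <<'E'
from h import *
T,p,d=shot('wrist','w9.png')
P=cloud('wrist',T,d,d>0); c=np.array([.5992,.0182]); r=np.hypot(*(P[:,:2]-c).T)
S=P[(r<.03)&(P[:,2]>.12)&(P[:,2]<.21)]; print('cone top z',S[:,2].max(),np.percentile(S[:,2],99.5),'expect .185')
Q=S[S[:,2]>.178]; print('nose',len(Q),circ(Q)); Q=S[(S[:,2]>.145)&(S[:,2]<.16)];print('mid',circ(Q))
S=P[(r<.064)&(r>.058)&(P[:,2]<.2)]; print('flange',np.percentile(S[:,2],[5,50,95]))
for t in('cone','strainer','tab','notch','juice_cup'): print(t,spot('wrist',T,t))
E
```

```text
t: 28.7
ee_pos: [0.6, 0.0176, 0.1241]
ee_rot: [-3.142, 0.0, 0.28]
ft_force: [0.4, 0.6, -1.2]
finger_gap: 0.0607
grip_force: 19.9
t: 29.1
ee_pos: [0.6001, 0.0175, 0.1242]
ee_rot: [3.141, -0.0, 0.28]
ft_force: [-0.6, 0.6, -0.5]
finger_gap: 0.0714
grip_force: 0.0
t: 30.0
ee_pos: [0.5991, 0.0177, 0.2475]
ee_rot: [-3.14, 0.002, 0.28]
ft_force: [-0.4, 0.5, -0.5]
finger_gap: 0.0714
grip_force: 0.0
cone top z 0.1869538091131192 0.18567473106480542 expect .185
nose 1313 (array([0.6004906 , 0.01785318]), np.float64(0.010235167561038391))
mid (array([0.60026172, 0.01801872]), np.float64(0.027628758493242447))
flange [0.12187978 0.12302414 0.12421532]
cone [(array([0.6   , 0.0231, 0.1129]), 0.85)]
strainer []
tab [(array([0.5174, 0.0413, 0.1186]), 0.62)]
notch [(array([0.5226, 0.0451, 0.1215]), 0.88)]
juice_cup []
```

View pics/w9.png

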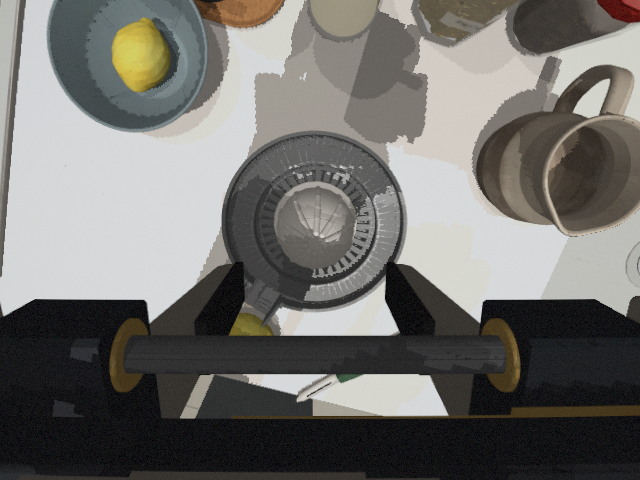

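The cone sits centred and upright at (317,228), with its top at 0.1855 m against an expected 0.185. The flange is at 0.123 m and the tab is in the spout at (262,300). The arm is clear, so I'm handing in.

```bash
python3 -c "
from rig import *
print(sign_off())"
```

```text
the job is handed in; nothing more can be done
None
```

The juicer is back together and the job is handed in: the last measurements put the strainer fully home with its tab in the spout and the cone home on the spindle, with the gripper clear. I last saw the cup upright just before I lifted the cone, and no verdict was returned on hand-in.

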